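# Clamp the chamber slide in its press and release it

## Robot

A 6-joint arm with a two-finger parallel gripper is mounted at the origin on the work surface. World frame = base frame: x ahead of the robot, y to its left, z up, the work surface at z = 0. Lengths are in m, angles in rad, forces in N, time in s.
With the tool pointing down it reaches from about 0.35 to 0.775 m from the base axis. Payload 5.5 kg.
Tool frame: the origin (TCP) lies at the very end of the fingers, on their centre line; the grasp point (between the pads) lies 19 mm behind it; z points along the fingers, y is the line along which they close (so a half turn about z gives the same grasp; the last joint's range is limited). The gripper opens to 85 mm and grips with 20 to 120 N. Pads are 22 mm wide; open, the fingers measure 114 mm over their backs; the gripper's body (76 mm by 85 mm) begins 54 mm behind the grasp point. The pads swing forward as they close: fully open they stand 13 mm farther back than shut.
Start: joints at [-1.473, 0.313, 0.046, 1.304, 0, 1.431], TCP at [0.135, -0.559, 0.2] pointing down, gripper open.
Joint ranges: [-2.76, 2.76], [-0.86, 1.69], [-1.03, 1.26], [-2.2, 2.34], [-1.47, 1.5], [-3.14, 3.14]. Speed limits (rad/s): [2.57, 2.57, 3.14, 3.14, 3.14, 3.14].

## Interface

Orientations are given as a unit quaternion [w, x, y, z].
In Python, from workcell import env, cams, ticket, spotter gives the robot as it stands.
- The arm moves only by the tool jog_arm, never from a script. Its argument "increments" is a list that holds one entry, the list of rows, each a list of 7 numbers: the shift along the tool's x, y, z in units of 0.25 m (1.0 is 0.25 m), then the turn, a rotation vector about the tool's x, y, z in units of 180 degrees (1.0 is 180 degrees), then the closure in counts, from 0 (fully open) to 255 (shut). A call has 1 to 20 rows; each row shifts and turns the commanded pose from where the row before left it, along the tool's axes as they then stand; what a row does not reach is not made up. A row lasts 1/10 s, in which the tool goes at most 50 mm and 8.59 degrees, less where a joint would pass 70% of its speed; a pose out of reach is approached as far as the arm can. A call with a number of a shift or a turn outside -1 to 1 is refused whole. A call with a gripper value outside its range is refused whole. The fingers move at their own pace and stop on an object; "force" is the grip in N (left out, the last holds). Time passes only in rows, so rows that do not move let the fingers close. It gives the time, the measured TCP pose, the force, the opening and the grip force at its end, in the units of the state.
- env.get_state(): the state, without advancing time (a new reading comes with each control period).
- cams.read_camera(name): name is "side" or "top"; returns a dict with "pixels" (400x640x3 uint8, red, green, blue), "fx", "fy", "cx", "cy" (pixels), "k1" (the pictures are not rectified: a ray, as slopes to the right and down, at radius r is drawn at 1 + k1 r^2 times it, then the intrinsics apply), "xyz" and "attitude" of the camera in the world. Camera axes: x right, y down, z forward; pixel columns grow to the right and rows downward; lengths in m; the calibration is good to about 2 mm. A picture is of the moment at which its call begins. There is no depth.
- ticket.hand_in(): hands the job in; it is judged then, once.
Trained networks look in the newest picture that a camera, given by its name, has taken for a name from the list of things; names that differ only in an ending like _2 or _b are one class to them, and where a whole thing is asked for, a point or a joint stands for the part that bears it (a point fixed in the world has none). Each returns a list of dicts, best first, with "conf" (0 to 1); they miss things now and then, are a little off and sometimes report something else, mostly with a low value. They report only what shows in the picture. A call takes as long as a camera call. They do not tell look-alikes from the thing itself.
- spotter.find_in(target, camera): "uv" ([column, row] in pixels, amid what is visible of it).
- spotter.cut_out(target, camera): "region" (400x640 bool, what is visible of it) and "uv" ([column, row] in pixels, amid what is visible of it).
- spotter.landmark_of(target, camera): "uv" ([column, row] in pixels: a listed point, or the origin of a listed thing).
The state is a dict: "clock": time; "joint_pos": joint angles; "qvel": joint speeds; "tau": joint torques, N m; "tcp_pos": TCP position; "orientation": TCP orientation; "wrist_force": force on the tool from outside, world axes, zero at the start; "ft_torque": the same for the moment, N m; "finger_gap": finger opening in m; "grip_force": force on a finger pad.
Only numpy, scipy, OpenCV 4.12 (cv2) and the standard library are available. Lean on these libraries where they do the work, as an engineer would, in place of code of your own. Each camera call takes 0.05 s, during which the arm holds its last target. There are 200 camera calls.

## Task

Of the two slide presses on the bench, one has a lidded chamber slide in its nest. Swing that press's toggle clamp over centre so that its rubber foot presses on the chamber's lid, keep it clamped for a second or two, then swing the clamp back fully open, leaving the chamber slide lying in its nest. Do not work the clamp of the empty press.

Things in the scene. Friction and masses are not known exactly. Their poses are not given: they have to be found in the camera images.
- press_arm (a joint): Toggle clamp of the loaded press (clamp arm and handle are one rigid piece), rad: 0 = clamped, foot on the lid; 1.4 = fully open at its stop, arm up (its start). An over-centre spring pushes it away from 0.7 both ways, about 0.6 N m at either end: 5 to 6 N at the crossbar moves it off either end; past 0.7 it swings home by itself and presses the lid with about 7 N.
- press_hinge (a point): Middle of the loaded press's hinge axis, 65 mm above the table, fixed. x points level to the nest, y along the hinge axis, z up. The clamp arm, 16 mm wide, 99 mm long, points along x at joint 0 and turns up with q. The base plate, 210 x 100 x 12 mm, is fixed to the table, its middle 20 mm along x.
- press_grip (a point): Middle of the handle's black crossbar, a 14 mm round bar parallel to the hinge axis, 80 mm of it free between the two 10 mm rods that carry it. At joint value q it lies, in press_hinge's frame, at x = 115 mm * cos(1.134 + q), z = 115 mm * sin(1.134 + q): clamped x 49, z 104; open x -94, z 66 mm. It turns with the clamp; at joint 0 its axes match press_hinge's.
- press_foot: Round rubber foot, 22 mm across, swivelling slightly on a spindle under the clamp arm, 85 mm along the arm from the hinge. Origin at the middle of its pressing face, 26 mm below the arm's centre line at joint 0; z away from the face.
- chamber_slide: Loose lidded chamber slide in the loaded press's nest: glass 26 x 76 x 2 mm with a white lidded chamber 25 x 54 mm, 17 mm high in all, about 40 g. Origin mid-underside, 22 mm above the table; long side along y, z up. The nest's middle is 85 mm along x from press_hinge; rim 4 mm high, 1.5 mm play. An identical slide lies on the bench, in no press.
- empty_arm (a joint): Clamp angle of the other press, identical and also standing open, but with nothing in its nest: 0 = clamped, 1.4 = fully open. Not to be worked.
Things that resemble listed ones, but are neither listed nor needed, are in the scene too. What is shaped like the chamber_slide but orange or purple is not meant. Leave any pink look-alike of the part that bears press_arm alone.

How it is judged:
On the way:
1. the clamp of the loaded press is swung over centre and its foot presses on the chamber slide lying in the nest (value of joint press_arm below 0.05 rad and contact force between press_foot and chamber_slide above 2 N and distance of chamber_slide from where it was at the start of the episode below 0.01 m and angle between chamber_slide's own z axis and vertical below 0.17 rad), for 0.5 s.
At the end, for the whole second after the job is handed in: The loaded press's clamp stands fully open again (joint above 1.25 rad), and the chamber slide lies at rest in its nest, within 10 mm of where it started and tilted less than 10 degrees (value of joint press_arm above 1.25 rad and linear speed of chamber_slide below 0.02 m/s and distance of chamber_slide from where it was at the start of the episode below 0.01 m and angle between chamber_slide's own z axis and vertical below 0.17 rad); the robot touches nothing.
It fails at once if the clamp of the empty press is swung away from open (below 1.1 rad) (value of joint empty_arm below 1.1 rad).
It fails at once if the chamber slide is thrown out of its nest (distance of chamber_slide from where it was at the start of the episode above 0.03 m).
It also fails if it takes over 40 s, if anything falls off the work surface, if the arm or the gripper's body presses on something with over 40 N, if the wrist force passes 120 N, or if a joint passes its speed limit or range.

## Working session

There is one attempt and no reset: what is moved stays moved. The work goes in short steps, Python scripts to look and compute and a tool call to move; the robot and the scene stay as the last step left them, time stands still between calls to the robot, and variables do not carry over. Pictures are saved under pics/ and viewed, at most 10 in all, crops included, and the job is handed in when it is done.

Besides the shell and the picture viewer there is one more tool, called after ">>>" as name([rows], argument=value, ...), one row to a line, values as JSON. jog_arm: Moves the arm, as the interface text tells. Shifts and turns lie within -1 to 1; 1 stands for 0.25 m of shift or 180 degrees of turn. Its arguments: {"type":"object","properties":{"increments":{"type":"array"},"force":{"type":"number"}},"required":["increments"]}

```bash
mkdir -p pics; ls; cat > h.py <<'E'
import numpy as np, cv2
from workcell import env, cams, ticket, spotter
from scipy.spatial.transform import Rotation as R
def K(c): return np.array([[c['fx'],0,c['cx']],[0,c['fy'],c['cy']],[0,0,1.]]), np.array([c['k1'],0,0,0,0.])
def Rm(c):
    a=np.array(c['attitude'],float)
    return a if a.shape==(3,3) else R.from_quat(np.r_[a[1:],a[0]]).as_matrix()
def ray(c,uv):
    k,d=K(c); p=cv2.undistortPoints(np.array([[uv]],float),k,d)[0,0]
    return Rm(c)@np.r_[p,1]
def atz(c,uv,z):
    r=ray(c,uv); o=np.array(c['xyz']); return o+r*(z-o[2])/r[2]
def proj(c,P):
    k,d=K(c); M=Rm(c).T
    return cv2.projectPoints(np.atleast_2d(P).astype(float),cv2.Rodrigues(M)[0],-M@np.array(c['xyz']),k,d)[0][:,0]
E
python3 - <<'E'
from h import *
for n in("top","side"):
    c=cams.read_camera(n); cv2.imwrite(f"pics/{n}0.png",c['pixels'][:,:,::-1])
    print(n,c['xyz'],c['attitude'],c['fx'],c['k1'])
    for t in("press_arm","press_hinge","press_grip","chamber_slide","empty_arm","press_foot"):
        for f in(spotter.find_in,spotter.landmark_of):
            try: print(t,f.__name__,[(np.round(d['uv']).tolist(),round(d['conf'],2)) for d in f(t,n)])
            except Exception as e: print(t,f.__name__,e)
E
```

```text
pics
top [ 0.33934058 -0.03614909  1.12963911] [ 0.07170685 -0.66786783  0.73703143 -0.07480208] 397.2641336331375 -0.034828549372963494
press_arm call [([464.0, 266.0], 0.77)]
press_arm call it knows: chamber_slide, press_foot, press_grip, press_hinge
press_hinge call [([389.0, 187.0], 0.91), ([457.0, 265.0], 0.56)]
press_hinge call [([391.0, 184.0], 0.71), ([470.0, 270.0], 0.63)]
press_grip call [([411.0, 176.0], 0.72), ([466.0, 259.0], 0.55)]
press_grip call [([430.0, 194.0], 0.82), ([470.0, 260.0], 0.8)]
chamber_slide call [([304.0, 175.0], 0.69), ([355.0, 184.0], 0.57), ([312.0, 136.0], 0.46)]
chamber_slide call [([310.0, 134.0], 0.8), ([300.0, 180.0], 0.78), ([361.0, 182.0], 0.61)]
empty_arm call [([231.0, 227.0], 0.58)]
empty_arm call it knows: chamber_slide, press_foot, press_grip, press_hinge
press_foot call []
press_foot call [([380.0, 174.0], 0.55), ([438.0, 257.0], 0.47)]
side [ 0.44672461 -0.90243173  0.85993174] [-0.41339807  0.90964001 -0.03148727  0.02579993] 438.3620410796222 -0.05918471101310929
press_arm call [([238.0, 326.0], 0.89), ([338.0, 274.0], 0.73)]
press_arm call it knows: chamber_slide, press_foot, press_grip, press_hinge
press_hinge call [([334.0, 288.0], 0.94), ([236.0, 352.0], 0.67)]
press_hinge call [([229.0, 349.0], 0.73), ([334.0, 275.0], 0.71), ([325.0, 285.0], 0.7)]
press_grip call [([337.0, 272.0], 0.8), ([239.0, 324.0], 0.6)]
press_grip call [([326.0, 284.0], 0.84), ([234.0, 300.0], 0.65)]
chamber_slide call [([352.0, 218.0], 0.74), ([348.0, 257.0], 0.71), ([393.0, 225.0], 0.51)]
chamber_slide call [([344.0, 256.0], 0.76), ([393.0, 227.0], 0.59), ([350.0, 221.0], 0.45)]
empty_arm call [([294.0, 158.0], 0.77)]
empty_arm call it knows: chamber_slide, press_foot, press_grip, press_hinge
press_foot call [([340.0, 239.0], 0.58), ([245.0, 312.0], 0.45)]
press_foot call [([248.0, 322.0], 0.6), ([343.0, 239.0], 0.57)]
```

View pics/top0.png

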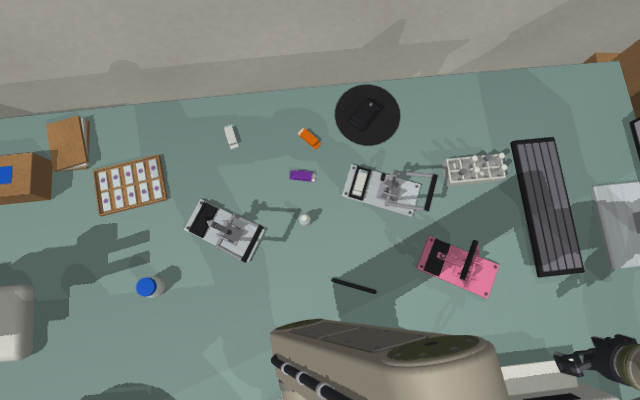

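View pics/side0.png

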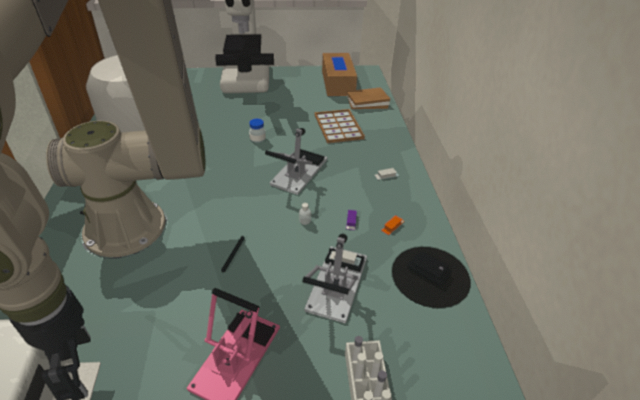

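Candidates, top view:
- Presses: grey at (385,190), with a white chamber at (360,182); grey at (225,230), whose nest is black and empty; pink look-alike at (458,265).
- Slides: white on the bench at (231,136), orange at (309,138), purple at (302,175).

I choose the grey press at (385,190), which is at (335,285) in the side view. Next I fit its pose and check it in one crop.

```bash
cat >> h.py <<'E'
def T(p,pts):
    x,y,a=p; M=R.from_euler('z',a).as_matrix(); return np.atleast_2d(pts)@M.T+[x,y,.065]
def model(q=1.4):
    g=lambda q:[.115*np.cos(1.134+q),0,.115*np.sin(1.134+q)]
    return np.array([[0,0,0],g(q),[.085,0,-.043]])
E
python3 - <<'E'
from h import *
from scipy.optimize import least_squares
C={n:cams.read_camera(n) for n in("top","side")}
obs={"top":[[391,184],[430,194],[361,182]],"side":[[334,275],[326,284],[344,256]]}
f=lambda p:np.concatenate([(proj(C[n],T(p,model()))-obs[n]).ravel() for n in C])
p0=atz(C['top'],[391,184],.065); ch=atz(C['top'],[361,182],.022); d=ch-p0
s=least_squares(f,[p0[0],p0[1],np.arctan2(d[1],d[0])],loss='soft_l1')
print(s.x,np.round(s.fun.reshape(2,3,2),1).tolist()); np.save("p.npy",s.x)
out=[]
for n,(u,v) in(("top",(390,190)),("side",(335,275))):
    im=cv2.resize(C[n]['pixels'][v-50:v+50,u-65:u+65],None,fx=6,fy=6,interpolation=cv2.INTER_CUBIC)[:,:,::-1].copy()[:, :, :]
    im=cv2.resize(im,(390,300)) if 0 else cv2.resize(im,(400,308))
    sc=400/130
    pl=[[x,y,-.053] for x,y in((-.085,-.05),(.125,-.05),(.125,.05),(-.085,.05))]
    bar=[model()[1]+[0,y,0] for y in(-.04,.04)]
    for P,col,cl in((pl,(0,255,0),True),(bar,(0,0,255),False),([[0,-.03,0],[0,.03,0]],(255,0,0),False)):
        q=(proj(C[n],T(s.x,np.array(P)))-[u-65,v-50])*sc
        cv2.polylines(im,[q.astype(int)],cl,col,1)
    out.append(im)
cv2.imwrite("pics/crop1.png",np.hstack(out))
E
```

```text
[ 0.56361864 -0.24822461  1.1726556 ] [[[0.2, 3.7], [0.8, -1.5], [-1.0, 0.5]], [[2.0, -3.9], [-1.1, 0.0], [0.5, 1.5]]]
```

View pics/crop1.png

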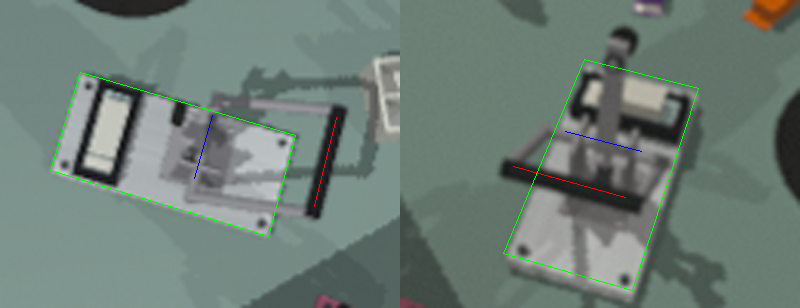

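The crop confirms the choice: a grey press with the white chamber in its nest at top (360,182), and the model outlines of plate and bar match. I'll use the fingers as a loose fork around the crossbar, tool down, closing along press x.

```bash
cat >> h.py <<'E'
def go(target,yaw=None,q=None):
    "shift in tool axes (units .25m), turn (units pi)"
    s=env.get_state(); o=s['orientation']; M=R.from_quat(np.r_[o[1:],o[0]])
    sh=M.inv().apply(np.array(target)-s['tcp_pos'])/.25
    best=None
    if yaw is not None:
        for k in(0,np.pi):
            a=yaw+k; y=np.array([np.cos(a),np.sin(a),0]); z=np.array([0,0,-1.]); D=R.from_matrix(np.c_[np.cross(y,z),y,z])
            v=(M.inv()*D).as_rotvec()/np.pi
            if best is None or np.linalg.norm(v)<np.linalg.norm(best): best=v
    return np.round(sh,4),None if best is None else np.round(best,4),s
E
python3 - <<'E'
from h import *
p=np.load("p.npy"); b=T(p,model())[1]; print("bar",b)
print(go([b[0],b[1],.28],p[2]))
C=cams.read_camera("top"); print(atz(C,[458,265],.012))
E
```

```text
bar [ 0.52701235 -0.33525741  0.13065265]
(array([ 1.7329, -0.5004, -0.3216]), array([ 0.    , -0.    ,  0.2024]), {'clock': 1.2, 'joint_pos': array([-1.47261512e+00,  3.13199447e-01,  4.60958455e-02,  1.30359112e+00,
       -5.62294010e-06,  1.43123159e+00]), 'qvel': array([ 0.00151797, -0.00046949, -0.00046626,  0.00066512,  0.00108657,
       -0.0021437 ]), 'tau': array([ 1.19910481e-03, -4.80476260e+01,  2.98813820e+01,  4.78209622e-04,
       -2.08785773e-04,  2.42466655e-06]), 'tcp_pos': array([ 0.13543275, -0.55886967,  0.1996218 ]), 'orientation': array([ 5.07337452e-05,  9.92942923e-01,  1.18593211e-01, -3.86199265e-06]), 'wrist_force': array([-1.25129038,  0.90829785,  0.04842609]), 'ft_torque': array([0.05148973, 0.02335377, 0.00711226]), 'grip_force': 0.0, 'finger_gap': 0.08537808886400432})
[ 0.33775656 -0.41473586  0.012     ]
```

>>> jog_arm([
  [[0,0,-0.16,0,0,0,0],[0,0,-0.16,0,0,0,0],[0.1444,-0.0417,0,0,0,0,0],[0.1444,-0.0417,0,0,0,0,0],[0.1444,-0.0417,0,0,0,0,0],[0.1444,-0.0417,0,0,0,0,0],[0.1444,-0.0417,0,0,0,0,0],[0.1444,-0.0417,0,0,0,0,0],[0.1444,-0.0417,0,0,0,0,0],[0.1444,-0.0417,0,0,0,0,0],[0.1444,-0.0417,0,0,0,0,0],[0.1444,-0.0417,0,0,0,0,0],[0.1444,-0.0417,0,0,0,0,0],[0.1444,-0.0417,0,0,0,0,0],[0,0,0,0,0,-0.0469,170],[0,0,0,0,0,-0.0469,170],[0,0,0,0,0,-0.0469,170],[0,0,0,0,0,-0.0469,170]],
])

```text
clock: 3.05
tcp_pos: [0.5272, -0.335, 0.2794]
orientation: [-0.0, 0.914, 0.405, -0.0]
wrist_force: [-0.8, -0.2, -0.1]
finger_gap: 0.0294
grip_force: 0.0
```

>>> jog_arm([
  [[0,0,0,0,0,-0.0469,170],[0,0,0,0,0,-0.0469,170],[0,0,0,0,0,-0.0469,170],[0,0,0,0,0,-0.0469,170],[0,0,0,0,0,-0.0469,170],[0,0,0,0,0,-0.0469,170],[0,0,0,0,0,-0.0469,170],[0,0,0,0,0,-0.0469,170],[0,0,0,0,0,-0.0469,170],[0,0,0,0,0,-0.0469,170],[0,0,0,0,0,-0.0469,170],[0,0,0,0,0,-0.0469,170],[0,0,0,0,0,-0.0469,170],[0,0,0,0,0,0,170]],
])

```text
clock: 4.45
tcp_pos: [0.527, -0.3352, 0.2796]
orientation: [-0.0, 0.198, 0.98, -0.0]
wrist_force: [-0.9, -0.1, -0.2]
finger_gap: 0.0285
grip_force: 0.0
```

```bash
python3 - <<'E'
from h import *
p=np.load("p.npy"); b=T(p,model())[1]
a,v,s=go([b[0],b[1],.112],p[2]); print(a,v,s['clock'],s['tcp_pos'],s['joint_pos'],s['finger_gap'])
out=[]
for n,(u,w) in(("top",(400,190)),("side",(335,265))):
    C=cams.read_camera(n); im=cv2.resize(C['pixels'][w-65:w+65,u-65:u+65,::-1],(400,400),interpolation=cv2.INTER_CUBIC)
    bar=[model()[1]+[0,y,0] for y in(-.04,.04)]
    q=(proj(C,T(p,np.array(bar)))-[u-65,w-65])*400/130; cv2.polylines(im,[q.astype(int)],False,(0,0,255),1)
    t=(proj(C,s['tcp_pos'])-[u-65,w-65])[0]*400/130; cv2.circle(im,tuple(int(i) for i in t),4,(0,255,255),1)
    out.append(im)
cv2.imwrite("pics/c2.png",np.hstack(out))
E
```

```text
[-1.000e-04  0.000e+00  6.703e-01] [-0.     -0.     -0.0002] 4.45 [ 0.52698971 -0.33524088  0.2795757 ] [-6.94970098e-01  4.13894732e-01  3.85757014e-01  1.54263618e+00
 -7.52845242e-05 -2.96330387e-01] 0.028481145310380023
```

View pics/c2.png

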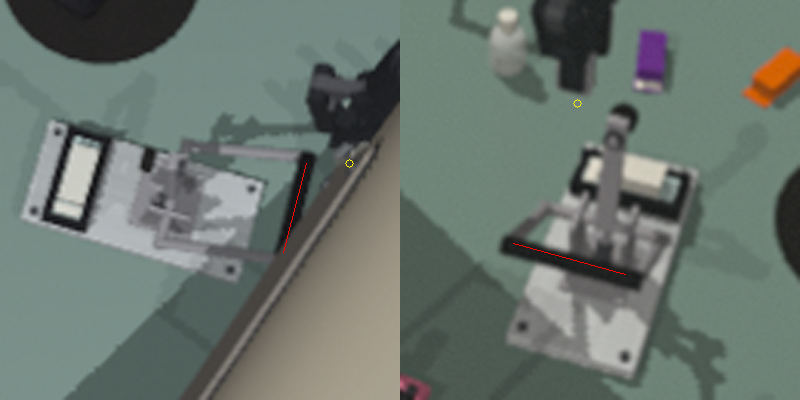

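The fork is aligned over the bar at side crop (571,262), which is within about 2 mm of the model, and the body is clear of the clamp arm. Descending.

>>> jog_arm([
  [[0,0,0.1675,0,0,0,170],[0,0,0.1675,0,0,0,170],[0,0,0.1675,0,0,0,170],[0,0,0.1675,0,0,0,170],[0,0,0,0,0,0,170]],
])

```text
clock: 5.05
tcp_pos: [0.5229, -0.3319, 0.1056]
orientation: [-0.005, 0.199, 0.98, 0.003]
wrist_force: [-0.3, 0.5, -0.1]
finger_gap: 0.0286
grip_force: 0.0
```

```bash
python3 - <<'E'
from h import *
C=cams.read_camera("side"); cv2.imwrite("pics/c3.png",cv2.resize(C['pixels'][200:330,255:415,::-1],(640,520),interpolation=cv2.INTER_CUBIC))
E
```

```text
(no output)
```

View pics/c3.png

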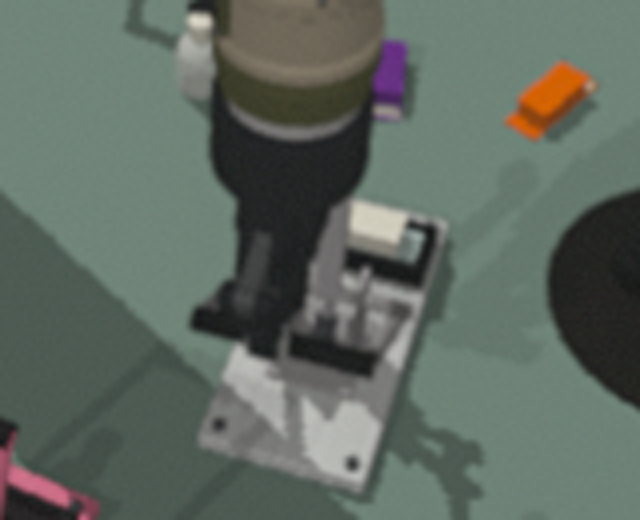

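The rear finger at crop (265,335) is behind the bar and the front finger is ahead of it, with no contact force. Now the arc.

>>> jog_arm([
  [[0,0.02,-0.01,0,0,0,170],[0,0.035,-0.04,0,0,0,170],[0,0.032,-0.035,0,0,0,170],[0,0.036,-0.028,0,0,0,170],[0,0.036,-0.028,0,0,0,170],[0,0.041,-0.02,0,0,0,170],[0,0.041,-0.02,0,0,0,170],[0,0.044,-0.012,0,0,0,170],[0,0.044,-0.012,0,0,0,170]],
])

```text
clock: 6.0
tcp_pos: [0.5592, -0.2584, 0.1634]
orientation: [-0.0, 0.198, 0.98, 0.0]
wrist_force: [0.2, 0.7, -0.5]
finger_gap: 0.0285
grip_force: 0.0
```

```bash
python3 - <<'E'
from h import *
p=np.load("p.npy"); s=env.get_state(); d=s['tcp_pos']-np.r_[p[:2],.065]
print("press frame tcp",R.from_euler('z',-p[2]).apply(d),s['wrist_force'],s['clock'])
E
```

```text
press frame tcp [-0.01112431  0.00011505  0.09836618] [ 0.24966031  0.74469413 -0.49126288] 6.0
```

>>> jog_arm([
  [[0,0.046,0.0,0,0,0,170],[0,0.046,0.005,0,0,0,170],[0,0.046,0.01,0,0,0,170],[0,0.046,0.012,0,0,0,170],[0,0.043,0.015,0,0,0,170],[0,0.043,0.015,0,0,0,170],[0,0,0,0,0,0,170],[0,-0.01,0,0,0,0,170],[0,0,0,0,0,0,170]],
])

```text
clock: 6.9
tcp_pos: [0.5841, -0.2002, 0.1492]
orientation: [0.0, 0.198, 0.98, -0.0]
wrist_force: [0.2, -0.6, -0.3]
finger_gap: 0.0284
grip_force: 0.0
```

```bash
python3 - <<'E'
from h import *
p=np.load("p.npy"); s=env.get_state(); d=s['tcp_pos']-np.r_[p[:2],.065]
print("press frame tcp",R.from_euler('z',-p[2]).apply(d),s['wrist_force'],s['clock'])
C=cams.read_camera("side"); im=cv2.resize(C['pixels'][200:330,255:415,::-1],(640,520),interpolation=cv2.INTER_CUBIC)
q=(proj(C,T(p,np.array([model(0)[1]+[0,y,0] for y in(-.04,.04)])))-[255,200])*4
cv2.polylines(im,[q.astype(int)],False,(0,0,255),1); cv2.imwrite("pics/c4.png",im)
E
```

```text
press frame tcp [ 0.05222019 -0.00025414  0.08419627] [ 0.24956779 -0.61940594 -0.28039112] 6.9
```

View pics/c4.png

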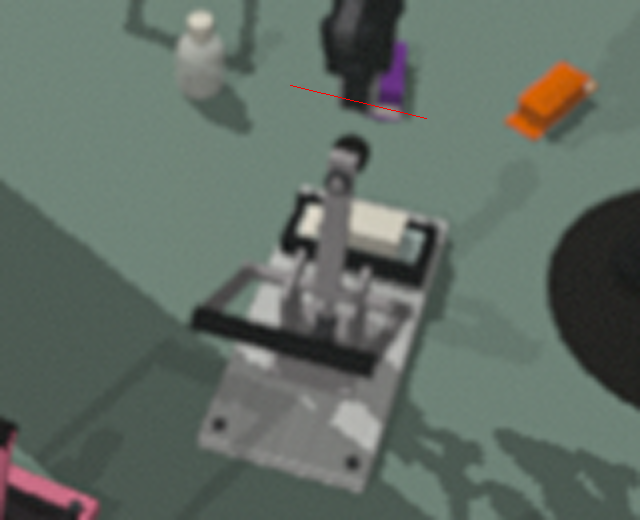

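The clamp is still open: the bar slipped under the fingertips because the overlap was too shallow (bar still at crop (285,340)). The chamber is undisturbed. I'll go back, reach about 12 mm deeper and grip the bar lightly.

>>> jog_arm([
  [[0,0,-0.2,0,0,0,150],[0,0,-0.2,0,0,0,150],[0,-0.1465,0,0,0,0,150],[0,-0.1465,0,0,0,0,150],[0,-0.1465,0,0,0,0,150],[0,-0.1465,0,0,0,0,150],[0,0,0,0,0,0,150],[0,0,0.15,0,0,0,150],[0,0,0.15,0,0,0,150],[0,0,0.15,0,0,0,150],[0,0,0.15,0,0,0,150],[0,0,0,0,0,0,150],[0,0,0,0,0,0,230],[0,0,0,0,0,0,230],[0,0,0,0,0,0,230],[0,0,0,0,0,0,230],[0,0,0,0,0,0,230],[0,0,0,0,0,0,230]],
], force=25)

```text
clock: 8.75
tcp_pos: [0.5281, -0.3356, 0.1011]
orientation: [0.001, 0.198, 0.98, -0.001]
wrist_force: [-2.7, -0.8, 6.6]
finger_gap: 0.011
grip_force: 25.7
```

```bash
cat > st.py <<'E'
from h import *
p=np.load("p.npy"); s=env.get_state(); d=s['tcp_pos']-np.r_[p[:2],.065]
print("press frame tcp",R.from_euler('z',-p[2]).apply(d),s['wrist_force'],s['clock'],s['finger_gap'],s['grip_force'])
E
python3 st.py
```

```text
press frame tcp [-0.09429694 -0.00114196  0.03606916] [-2.74351398 -0.83388901  6.59318753] 8.75 0.010969100656693861 25.712828636169434
```

>>> jog_arm([
  [[0,0,0,0,0,0,170],[0,0,-0.024,0,0,0,170],[0,0,0,0,0,0,170],[0,0,0,0,0,0,240],[0,0,0,0,0,0,240],[0,0,0,0,0,0,240],[0,0,0,0,0,0,240],[0,0,0,0,0,0,240]],
], force=30)

```text
clock: 9.55
tcp_pos: [0.5273, -0.335, 0.1055]
orientation: [0.0, 0.198, 0.98, -0.0]
wrist_force: [-0.9, -0.5, 2.8]
finger_gap: 0.0049
grip_force: 2.7
```

```bash
python3 st.py
```

```text
press frame tcp [-0.0941015  -0.00019196  0.04045326] [-0.86409116 -0.45459385  2.81266772] 9.55 0.004875553812511687 2.7140096202492714
```

```bash
python3 - <<'E'
from h import *
p=np.load("p.npy");s=env.get_state(); out=[]
for n,(u,w) in(("top",(420,190)),("side",(325,275))):
    C=cams.read_camera(n); im=cv2.resize(C['pixels'][w-35:w+35,u-35:u+35,::-1],(400,400),interpolation=cv2.INTER_CUBIC)
    q=(proj(C,T(p,np.array([model()[1]+[0,y,0] for y in(-.04,.04)])))-[u-35,w-35])*400/70; cv2.polylines(im,[q.astype(int)],False,(0,0,255),1)
    t=(proj(C,s['tcp_pos'])-[u-35,w-35])[0]*400/70; cv2.circle(im,tuple(int(i) for i in t),4,(0,255,255),1)
    out.append(im)
cv2.imwrite("pics/c5.png",np.hstack(out))
E
```

```text
(no output)
```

View pics/c5.png

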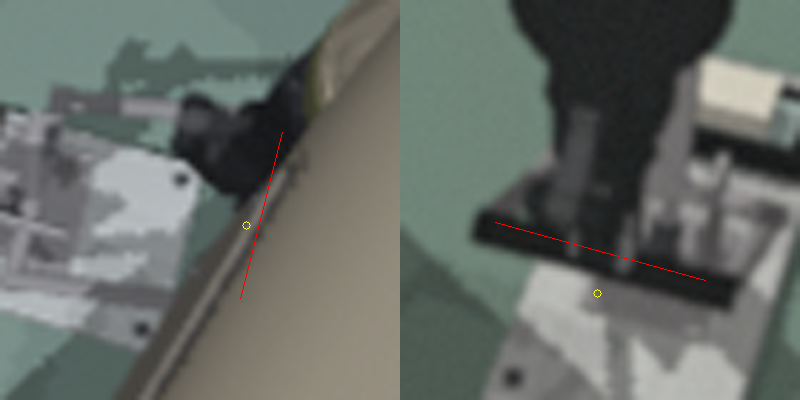

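```bash
python3 - <<'E'
from h import *
p=np.load("p.npy"); L=[]
for n,uv in(("top",[432.1,192.3]),("side",[326.5,285.6])):
    C=cams.read_camera(n); r=ray(C,uv); L.append((np.array(C['xyz']),r/np.linalg.norm(r))); z=atz(C,uv,.131)
    print(n,"at z .131 press frame",R.from_euler('z',-p[2]).apply(z-np.r_[p[:2],.065]), "ray",R.from_euler('z',-p[2]).apply(r/-r[2]))
A=sum(np.eye(3)-np.outer(d,d) for o,d in L); b=sum((np.eye(3)-np.outer(d,d))@o for o,d in L)
X=np.linalg.solve(A,b); print(X,R.from_euler('z',-p[2]).apply(X-np.r_[p[:2],.065]))
E
```

```text
top at z .131 press frame [-0.09734388 -0.00146543  0.066     ] ray [-0.20615838 -0.29081978 -1.        ]
side at z .131 press frame [-0.09756041 -0.00439924  0.066     ] ray [ 0.7556226   0.19410495 -1.        ]
[ 0.52877174 -0.33895169  0.12950925] [-0.09714104 -0.00305407  0.06450925]
```

Gap readings and pixels suggest the real fingertips sit short of (or ahead of) the stated TCP. I'll check against the start pictures and the present one with projected finger lines.

```bash
python3 - <<'E'
from h import *
s=env.get_state(); print(s['clock'],s['finger_gap'],s['wrist_force'])
def panel(C,img,tcp,quat,half,win):
    M=R.from_quat(np.r_[quat[1:],quat[0]]); o=proj(C,tcp)[0]; u,w=int(o[0]),int(o[1])-8
    u0=min(max(u-win,0),640-2*win); w0=min(max(w-win,0),400-2*win); sc=400/(2*win)
    im=cv2.resize(img[w0:w0+2*win,u0:u0+2*win],(400,400),interpolation=cv2.INTER_CUBIC)
    for yy in(-half,half):
        for k in range(5):
            P=M.apply([0,yy,-.01*k])+tcp; q=(proj(C,P)[0]-[u0,w0])*sc
            cv2.circle(im,tuple(int(i) for i in q),3,(0,255,255) if k%2==0 else (255,255,0),1 if k else -1)
    return im[:300]
Ct,Cs=cams.read_camera("top"),cams.read_camera("side")
q0=np.array([0,.992943,.118593,0]);t0=np.array([.13543,-.55887,.19962])
a=[panel(Ct,cv2.imread("pics/top0.png"),t0,q0,.0427,40),panel(Cs,cv2.imread("pics/side0.png"),t0,q0,.0427,50),
 panel(Cs,Cs['pixels'][:,:,::-1].copy(),s['tcp_pos'],s['orientation'],.003,30),panel(Ct,Ct['pixels'][:,:,::-1].copy(),s['tcp_pos'],s['orientation'],.003,40)]
cv2.imwrite("pics/c6.png",np.vstack([np.hstack(a[:2]),np.hstack(a[2:])]))
E
```

```text
9.75 0.004592492360846858 [-1.03976815 -3.34185372  4.68126447]
```

View pics/c6.png

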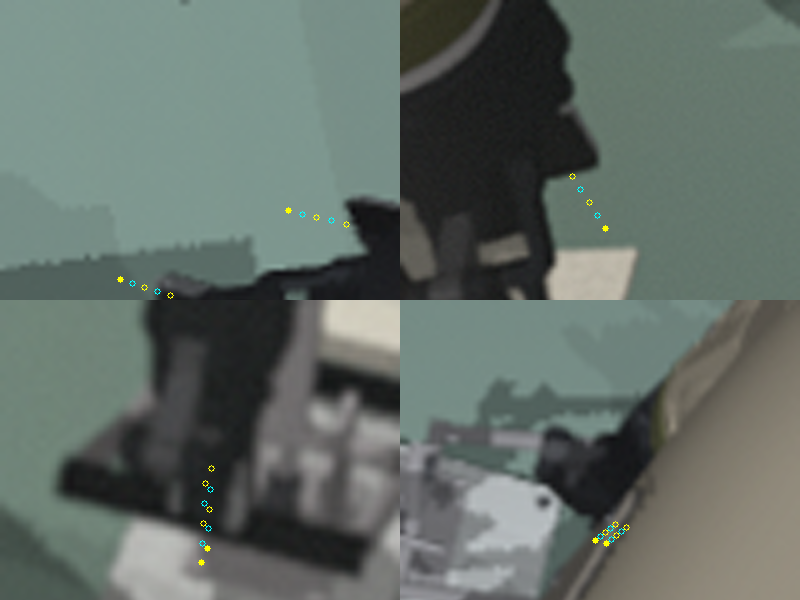

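Confirmed: in both start views the tips end about 28 mm (beyond the pad swing) short of the reported TCP, so the fingers were only resting on the bar. I'll redo the grasp with the TCP reading about 28 mm lower and 3 mm further back.

>>> jog_arm([
  [[0,0,-0.12,0,0,0,130],[0,-0.012,0,0,0,0,130],[0,0,0,0,0,0,130],[0,0,0.11,0,0,0,130],[0,0,0.11,0,0,0,130],[0,0,0,0,0,0,130],[0,0,0,0,0,0,230],[0,0,0,0,0,0,230],[0,0,0,0,0,0,230],[0,0,0,0,0,0,230],[0,0,0,0,0,0,230]],
], force=25)

```text
clock: 10.95
tcp_pos: [0.5273, -0.3351, 0.0808]
orientation: [0.001, 0.197, 0.98, 0.002]
wrist_force: [3.5, 6.4, -3.9]
finger_gap: 0.0129
grip_force: 25.1
```

```bash
python3 st.py
```

```text
press frame tcp [-0.09419997 -0.00018673  0.01576735] [ 3.48422333  6.35417322 -3.86431104] 10.95 0.01286677665074146 25.13923019170761
```

Gripped, gap 13 mm at 25 N. Arc to over centre.

>>> jog_arm([
  [[0,0.01,0,0,0,0,230],[0,0.03,-0.036,0,0,0,230],[0,0.03,-0.034,0,0,0,230],[0,0.036,-0.03,0,0,0,230],[0,0.036,-0.027,0,0,0,230],[0,0.041,-0.022,0,0,0,230],[0,0.041,-0.019,0,0,0,230],[0,0.044,-0.014,0,0,0,230],[0,0.044,-0.01,0,0,0,230]],
])

```text
clock: 11.85
tcp_pos: [0.5561, -0.2668, 0.1309]
orientation: [0.001, 0.199, 0.98, -0.002]
wrist_force: [-2.7, -1.7, -0.5]
finger_gap: 0.013
grip_force: 25.0
```

```bash
python3 st.py
```

```text
press frame tcp [-0.02000456 -0.00025075  0.06585294] [-2.74189593 -1.73830339 -0.49428507] 11.85 0.013006598607655651 25.045554041862488
```

>>> jog_arm([
  [[0,0.046,-0.005,0,0,0,230],[0,0.046,-0.001,0,0,0,230],[0,0.046,0.004,0,0,0,230],[0,0.046,0.008,0,0,0,230],[0,0.043,0.013,0,0,0,230],[0,0.043,0.017,0,0,0,230],[0,0,0,0,0,0,230],[0,0,0,0,0,0,150],[0,0,0,0,0,0,150],[0,0,0,0,0,0,150],[0,0,0,0,0,0,150]],
])

```text
clock: 12.95
tcp_pos: [0.5828, -0.2033, 0.119]
orientation: [0.0, 0.198, 0.98, 0.0]
wrist_force: [-0.5, -0.4, -0.2]
finger_gap: 0.0354
grip_force: 0.0
```

```bash
python3 st.py; python3 - <<'E'
from h import *
p=np.load("p.npy"); C=cams.read_camera("side"); im=cv2.resize(C['pixels'][200:330,255:415,::-1],(640,520),interpolation=cv2.INTER_CUBIC)
q=(proj(C,T(p,np.array([model(0)[1]+[0,y,0] for y in(-.04,.04)])))-[255,200])*4
cv2.polylines(im,[q.astype(int)],False,(0,0,255),1); cv2.imwrite("pics/c7.png",im)
E
```

```text
press frame tcp [ 0.04881865 -0.00030574  0.05404271] [-0.51907003 -0.39689264 -0.24695635] 12.95 0.03537232590832362 0.0
```

View pics/c7.png

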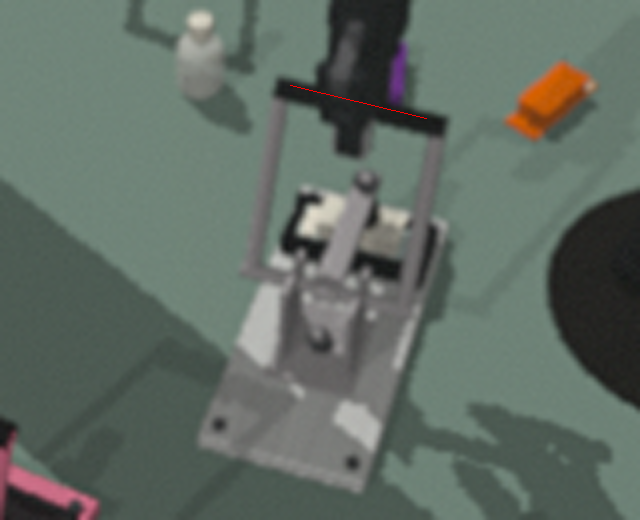

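Clamped: the bar lies at crop (360,105) on the q=0 line and the foot is on the chamber. Hold for over a second, re-grip, and go back along the arc.

>>> jog_arm([
  [[0,0,0,0,0,0,150],[0,0,0,0,0,0,150],[0,0,0,0,0,0,150],[0,0,0,0,0,0,150],[0,0,0,0,0,0,150],[0,0,0,0,0,0,150],[0,0,0,0,0,0,150],[0,0,0,0,0,0,150],[0,0,0,0,0,0,150],[0,0,0,0,0,0,150],[0,0,0,0,0,0,150],[0,0,0,0,0,0,150],[0,0,0,0,0,0,230],[0,0,0,0,0,0,230],[0,0,0,0,0,0,230],[0,0,0,0,0,0,230]],
], force=25)

```text
clock: 14.6
tcp_pos: [0.5827, -0.2032, 0.1192]
orientation: [0.0, 0.198, 0.98, -0.0]
wrist_force: [1.0, -0.5, 0.3]
finger_gap: 0.013
grip_force: 24.3
```

>>> jog_arm([
  [[0,-0.043,-0.017,0,0,0,230],[0,-0.043,-0.013,0,0,0,230],[0,-0.046,-0.008,0,0,0,230],[0,-0.046,-0.004,0,0,0,230],[0,-0.046,0.001,0,0,0,230],[0,-0.046,0.005,0,0,0,230],[0,-0.044,0.01,0,0,0,230],[0,-0.044,0.014,0,0,0,230],[0,-0.041,0.019,0,0,0,230],[0,-0.041,0.022,0,0,0,230],[0,-0.036,0.027,0,0,0,230],[0,-0.036,0.03,0,0,0,230],[0,-0.03,0.034,0,0,0,230],[0,-0.03,0.036,0,0,0,230],[0,0,0,0,0,0,230],[0,0,0,0,0,0,230]],
])

```text
clock: 16.2
tcp_pos: [0.5273, -0.3352, 0.0796]
orientation: [0.0, 0.198, 0.98, -0.0]
wrist_force: [3.3, -1.4, -2.1]
finger_gap: 0.013
grip_force: 25.9
```

```bash
python3 st.py
```

```text
press frame tcp [-0.09427262 -0.00022383  0.01464775] [ 3.30377807 -1.35976047 -2.14233862] 16.2 0.01297572609419078 25.87885469198227
```

Back at the open stop. Open to a wide fork, lift straight out and check.

>>> jog_arm([
  [[0,0,0,0,0,0,130],[0,0,0,0,0,0,130],[0,0,0,0,0,0,130],[0,0,-0.1,0,0,0,130],[0,0,-0.15,0,0,0,130],[0,0,-0.18,0,0,0,130],[0,0,-0.18,0,0,0,130],[0,0,-0.18,0,0,0,130],[0,0,0,0,0,0,130],[0,0,0,0,0,0,130],[0,0,0,0,0,0,130]],
])

```text
clock: 17.3
tcp_pos: [0.5266, -0.3346, 0.2762]
orientation: [-0.001, 0.198, 0.98, 0.0]
wrist_force: [-0.0, -0.5, -0.1]
finger_gap: 0.042
grip_force: 0.0
```

```bash
python3 st.py; python3 - <<'E'
from h import *
p=np.load("p.npy"); C=cams.read_camera("side"); im=cv2.resize(C['pixels'][200:330,255:415,::-1],(640,520),interpolation=cv2.INTER_CUBIC)
cv2.imwrite("pics/c8.png",im)
E
```

```text
press frame tcp [-0.0939665   0.00068642  0.21124675] [-0.03762228 -0.45171789 -0.14503932] 17.3 0.04198444803358202 0.0
```

View pics/c8.png

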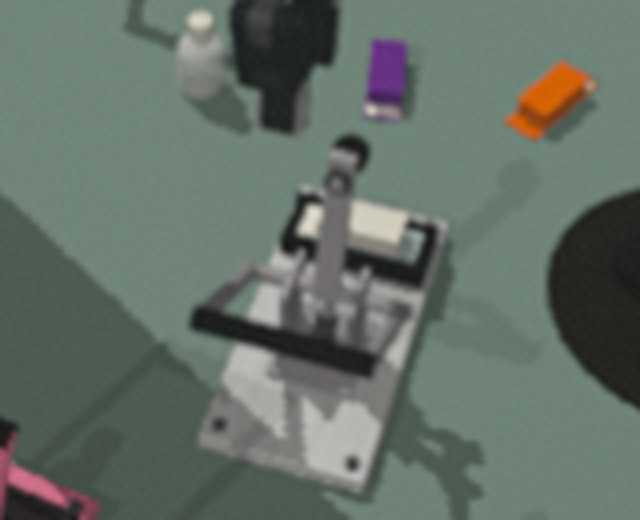

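The clamp is fully open, with the bar at crop (285,340) as at the start. The chamber lies in its nest at (370,230) and the gripper is clear.

```bash
python3 -c "
from workcell import ticket
print(ticket.hand_in())"
```

```text
the job is handed in; nothing more can be done
None
```

I clamped the loaded press on the chamber lid for over a second, swung it back fully open with the slide still in its nest, left the empty press alone, and handed the job in at about 17 s; no verdict came back.

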